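# Set the large indexing table to its mark

### The job

Two round indexing tables are bolted down here, a large one and a small one. Take the large one by its bar handle and turn it until its pointer lines up with the index block on its rim, then let go. Leave the small one as it is set.

Things in the scene. Friction and masses are not known exactly. Their poses are not given: they have to be found in the camera images.
- large_grip (a point): Centre of the dark steel bar handle on the turning disc of the large indexing table (fixed; grey flange 144 mm across, 10 mm high), on its upright axis, 50 mm above the workbench; x points along the bar to the pointer, z up. Bar 60 long, 16 wide, 26 to 62 mm above the workbench. Disc 98 mm across, top at 26 mm. Pointer: low rib, 7 mm wide, from one bar end to the disc's edge; other end blunt.
- large_mark (a point): Top of the index block of the large table, 60 mm from its axis, 26 mm above the workbench (level with the disc): a dark steel block 16 x 14 mm fixed on the flange, the only one there. x points from the axis outward through the block. One table stands on the left work surface, one on the right; either may be the large one.
- large_dial (a joint): Angle of the large table's disc, bar and pointer from the index block, rad: 0 when the pointer points exactly at the block, positive when turned anticlockwise seen from above; starts between 0.6 and 1.4, can turn from -2.6 to 2.6. Light friction (about 0.06 N m); it stays where it is left, with no detent or stop at the mark.
- small_pointer (a point): Tip of the pointer of the small indexing table, 30 mm from its axis and 31 mm above the workbench; x points outward. Same shape as the large one: flange 89 mm across, disc 61 mm, bar handle 37 mm long and 16 mm wide, top 62 mm above the workbench. To be left as it is.

How it is judged:
By the outcome, as a careful person would: the job done as asked, in the order asked, and still so for the second after the job is handed in, with the robot touching nothing.
It also fails if it takes over 29 s, if anything falls off the work surface, if the arm or the gripper's body presses on something with over 40 N, if the wrist force passes 120 N, or if a joint passes its speed limit or range.

### The arm

A 7-joint arm with a two-finger parallel gripper is mounted at the origin on a cart in front of the work surface, level with it; the furniture and walls round the work are solid. World frame = base frame: x ahead of the robot, y to its left, z up, the work surface at z = 0. Lengths are in m, angles in rad, forces in N, time in s.
With the tool pointing down it reaches from about 0.425 to 0.825 m from the base axis. Payload 3.6 kg.
Tool frame: the origin (TCP) lies midway between the tips of the shut fingers; the grasp point (between the pads) lies 19 mm behind it; z points along the fingers, y is the line along which they close (so a half turn about z gives the same grasp; the last joint's range is limited). The gripper opens to 93 mm and grips with 3 to 60 N. Pads are 15 mm wide; open, the fingers measure 128 mm over their backs; the gripper's body (75 mm by 188 mm) begins 65 mm behind the grasp point.
Start: joints at [1.208, 0.615, -0.013, 1.423, 0.008, 1.103, -0.04], TCP at [0.215, -0.613, 0.219] pointing down, gripper open.
Joint ranges: [-3.12, 3.12], [-0.3, 2.06], [-1.34, 1.32], [0.26, 2.42], [-1.36, 4.5], [0.01, 1.98], [-2.84, 2.84]. Speed limits (rad/s): [2.79, 2.79, 3.14, 3.14, 3.14, 3.14, 3.14].

### API

Orientations are given as a 3x3 rotation matrix whose columns are the frame's x, y, z axes.
In Python, from cell import sensors, viewer, workorder gives the robot as it stands. The module is installed in compiled form; this text tells all that it offers.
- The arm moves only by the shell command python3 -m inch 'ROWS'. ROWS is JSON, a list of rows, each an object with "grip": the opening, from -1 (shut) to 1 (fully open); "xyz": the shift along the tool's x, y, z scaled (see below), a list of three; "angular": the turn, a rotation vector about the tool's x, y, z scaled (see below), a list of three. A call has 1 to 8 rows; each row shifts and turns the commanded pose from where the row before left it, along the tool's axes as they then stand; what a row does not reach is not made up. The controller multiplies each number of a shift by 25 mm and each number of a turn by 4 degrees. A row lasts 1/8 s, in which the tool goes at most 62.5 mm and 10.7 degrees, less where a joint would pass 70% of its speed; a pose out of reach is approached as far as the arm can. A call with a number of a shift or a turn outside -1 to 1 is refused whole. A call with a gripper value outside its range is refused whole. The fingers move at their own pace and stop on an object; the grip force is fixed at half the most. Time passes only in rows, so rows that do not move let the fingers close. It gives the time, the measured TCP pose, the force, the opening and the grip force at its end, in the units of the state.
- sensors.get_obs(): the state, without advancing time (a new reading comes with each control period).
- viewer.get_image(name): name is "scene" or "top"; returns (picture, depth): 480x640x3 uint8, red, green, blue; 480x640 float32, m along the optical axis (not along the pixel's ray), 0 where there is no reading.
- viewer.get_calibration(name): a dict with "fovy" (degrees; the focal length in pixels is half the picture's height over the tangent of half this angle, whatever the lens; pixels are square), "cx", "cy" (the principal point, pixels), "k1" (the pictures are not rectified: a ray, as slopes to the right and down, at radius r is drawn at 1 + k1 r^2 times it, then the intrinsics apply), "R" (3x3) and "t" (3): a world point X has camera coordinates R X + t. Camera axes: x right, y down, z forward; pixel columns grow to the right and rows downward; lengths in m; the calibration is good to about 2 mm. A picture is of the moment at which its call begins. get_calibration takes no time and is no camera call.
- workorder.finish_job(): hands the job in; it is judged then, once.
Trained networks look in the newest picture that a camera, given by its name, has taken for a name from the list of things; names that differ only in an ending like _2 or _b are one class to them, and where a whole thing is asked for, a point or a joint stands for the part that bears it (a point fixed in the world has none). Each returns a list of dicts, best first, with "conf" (0 to 1); they miss things now and then, are a little off and sometimes report something else, mostly with a low value. They report only what shows in the picture. A call takes as long as a camera call.
- viewer.find_in(camera, query): "rect" ([left, top, right, bottom] in pixels, round what is visible of it).
- viewer.landmark_of(camera, query): "pixel" ([column, row] in pixels: a listed point, or the origin of a listed thing).
The state is a dict: "time_s": time; "qpos": joint angles; "joint_velocities": joint speeds; "joint_efforts": joint torques, N m; "tcp_pos": TCP position; "ee_rot": TCP orientation; "ft_force": force on the tool from outside, world axes, zero at the start; "moment": the same for the moment, N m; "finger_gap": opening from 0.0 (shut) to 1.0 (fully open); "grasp_force": force on a finger pad.
Only numpy, scipy, OpenCV 4.12 (cv2) and the standard library are available. Lean on these libraries where they do the work, as an engineer would, in place of code of your own. Each camera call takes 0.05 s, during which the arm holds its last target. There are 200 camera calls.

## Working session

There is one attempt and no reset: what is moved stays moved. The work goes in short steps, Python scripts to look and compute and a shell command to move; the robot and the scene stay as the last step left them, time stands still between calls to the robot, and variables do not carry over. Pictures are saved under pics/ and viewed, at most 10 in all, crops included, and the job is handed in when it is done.

```bash
mkdir -p pics; cat > h.py <<'E'
import numpy as np, cv2
from cell import sensors, viewer, workorder
def look(cam,name=None):
    im,d=viewer.get_image(cam)
    if name: cv2.imwrite('pics/'+name,im[:,:,::-1])
    return im,d
def K(cam):
    c=viewer.get_calibration(cam); f=240/np.tan(np.radians(c['fovy'])/2)
    return c,np.array([[f,0,c['cx']],[0,f,c['cy']],[0,0,1.]]),np.array([c['k1'],0,0,0,0.])
def at_z(cam,px,z):
    c,k,D=K(cam); R=np.array(c['R']);t=np.array(c['t'])
    u=cv2.undistortPoints(np.array(px,float).reshape(-1,1,2),k,D).reshape(-1,2)
    r=np.c_[u,np.ones(len(u))]@R; o=-R.T@t
    return o+r*((z-o[2])/r[:,2])[:,None]
E
python3 - <<'E'
from h import *
s=sensors.get_obs(); print(s['time_s'],s['tcp_pos'],np.round(s['ee_rot'],3))
for c in('top','scene'):
    look(c,c+'1.png'); print(c,K(c)[0])
    for q,z in(('large_grip',.05),('large_mark',.026),('small_pointer',.031)):
        for r in viewer.landmark_of(c,q): print(q,r,at_z(c,r['pixel'],z)[0].round(4))
E
```

```text
0.0 [ 0.21456159 -0.61271895  0.21749024] [[ 0.944  0.331 -0.001]
 [ 0.331 -0.944  0.002]
 [-0.    -0.003 -1.   ]]
top {'fovy': 56.51007231882977, 'cx': 326.8391342834811, 'cy': 236.28133347437398, 'k1': -0.07788500745774878, 'R': array([[ 0.06188009, -0.99807124,  0.00496459],
       [-0.97670121, -0.06157774, -0.2055795 ],
       [ 0.20548869,  0.00787235, -0.97862783]]), 't': array([-0.08153428,  0.46289833,  0.81254922])}
large_grip {'pixel': [457.9, 247.0], 'conf': 0.96} [ 0.4615 -0.3063  0.05  ]
large_mark {'pixel': [469.9, 272.5], 'conf': 0.93} [ 0.4169 -0.3374  0.026 ]
small_pointer {'pixel': [200.0, 242.4], 'conf': 0.72} [0.4427 0.1964 0.031 ]
scene {'fovy': 55.708603820252236, 'cx': 318.98546943393393, 'cy': 233.31637366242506, 'k1': -0.10676726817082495, 'R': array([[-0.92037912, -0.39034772,  0.02304182],
       [-0.21475633,  0.45535989, -0.86401799],
       [ 0.32677513, -0.8001725 , -0.50293338]]), 't': array([0.41769776, 0.1707272 , 0.73041326])}
large_grip {'pixel': [363.8, 185.4], 'conf': 0.78} [ 0.4699 -0.3167  0.05  ]
large_mark {'pixel': [391.4, 192.6], 'conf': 0.72} [ 0.4085 -0.3576  0.026 ]
small_pointer {'pixel': [278.5, 327.2], 'conf': 0.78} [0.435  0.2053 0.031 ]
```

View pics/top1.png

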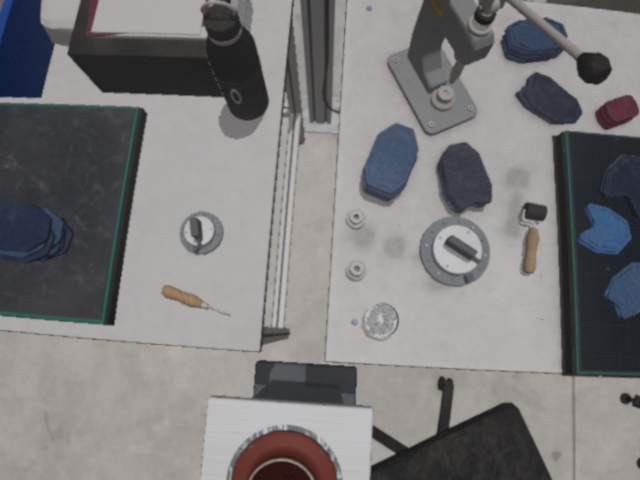

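View pics/scene1.png

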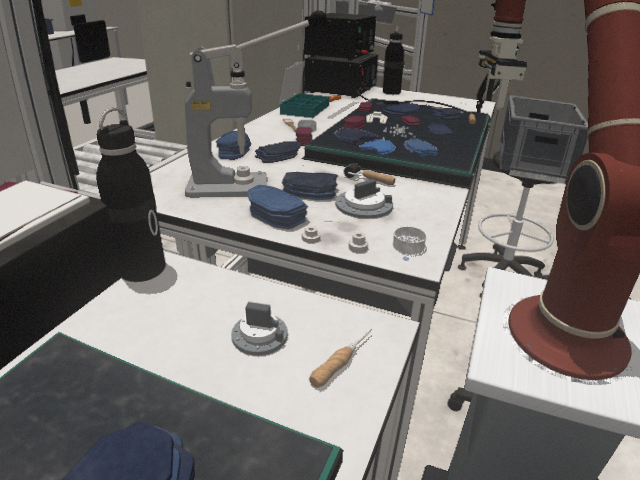

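The large table is on the right (top picture, centre about (455, 251)); the small one is on the left (202, 233). I'll zoom in and measure the flange centre, bar and pointer.

```bash
python3 - <<'E'
from h import *
im=cv2.imread('pics/top1.png'); cv2.imwrite('pics/crop1.png',cv2.resize(im[206:296,405:505],None,fx=6,fy=6,interpolation=cv2.INTER_CUBIC))
E
```

```text
(no output)
```

View pics/crop1.png

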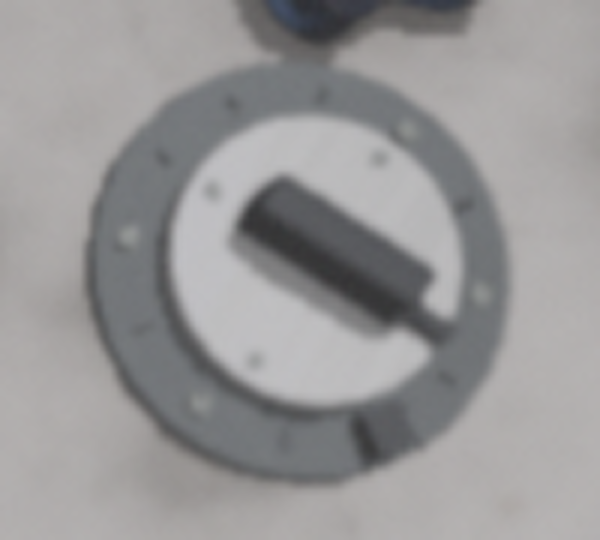

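The crop shows the disc centred at crop (316, 260), the pointer tip at about (447, 333) and the index block top at about (388, 428). The bar's top edge runs from (285, 177) to (435, 275). The pointer has to turn clockwise on screen.

```bash
python3 - <<'E'
from h import *
p=lambda a:(np.array(a)+.5)/6-.5+[405,206]
fl=cv2.fitEllipse
c=at_z('top',p((316.5,259.5)),.026)[0]; f=at_z('top',p((300,270)),.008)[0]
tip=at_z('top',p((447,333)),.030)[0]; m=at_z('top',p((388,428)),.026)[0]
b=at_z('top',[p(q) for q in((285,177),(435,275),(420,300),(248,210))],.062)
print(c,f,tip,m,b,b.mean(0),sep='\n')
a=lambda v:np.arctan2(v[1],v[0])
print('tip',a(tip-c),'mark',a(m-c),np.linalg.norm(m-c),'bar',a(b[1]-b[0]),a(b[2]-b[3]))
# depth centroid of bar top, both cameras
for cam in('top','scene'):
    im,d=look(cam); k,Km,D=K(cam); R=np.array(k['R']);t=np.array(k['t'])
    v,u=np.mgrid[0:480,0:640]; n=cv2.undistortPoints(np.c_[u.ravel(),v.ravel()].astype(float).reshape(-1,1,2),Km,D).reshape(-1,2)
    X=(np.c_[n,np.ones(len(n))]*d.reshape(-1,1)-t)@R
    X=X[(d.ravel()>0)&(np.linalg.norm(X[:,:2]-c[:2],axis=1)<.08)]
    B=X[(X[:,2]>.054)&(X[:,2]<.07)&(np.linalg.norm(X[:,:2]-c[:2],axis=1)<.045)]
    r=cv2.minAreaRect((B[:,:2]*1000).astype(np.float32)); print(cam,len(B),np.median(B[:,2]),r, a(np.linalg.svd(B[:,:2]-B[:,:2].mean(0))[2][0]))
    F=X[(X[:,2]>.004)]; print(cam,'flange minCircle',cv2.minEnclosingCircle((F[:,:2]*1000).astype(np.float32)))
E
```

```text
[ 0.46266142 -0.31220695  0.026     ]
[ 0.4623023  -0.31184721  0.008     ]
[ 0.43998848 -0.35455925  0.03      ]
[ 0.40805292 -0.3361428   0.026     ]
[[ 0.48161108 -0.29145483  0.062     ]
 [ 0.45282085 -0.33982282  0.062     ]
 [ 0.44447762 -0.33494286  0.062     ]
 [ 0.47012477 -0.27960769  0.062     ]]
[ 0.46225858 -0.31145705  0.062     ]
tip -2.0623156650990557 mark -2.7284964744598823 0.05962392962631646 bar -2.1077034411019335 -2.0048095531389905
top 277 0.06086845689012265 ((461.6054992675781, -312.0659484863281), (59.59867858886719, 18.12017250061035), 58.464263916015625) -2.1093236656911194
top flange minCircle ((466.88922119140625, -311.24822998046875), 75.30436706542969)
scene 121 0.06106972700704247 ((465.8960266113281, -308.07147216796875), (61.826717376708984, 18.27018165588379), 61.71551513671875) 1.0186314055908132
scene flange minCircle ((466.1693115234375, -307.2718811035156), 72.9984359741211)
```

Axis is about (0.462, −0.311), the bar lies at about −120°, and the block is at about −156°. First I go above it, then yaw by +40° in world (−z in tool).

```bash
python3 -m inch '[{"grip":1,"xyz":[0.95,-0.58,0],"angular":[0,0,0]},{"grip":1,"xyz":[0.95,-0.58,0],"angular":[0,0,0]},{"grip":1,"xyz":[0.95,-0.58,0],"angular":[0,0,0]},{"grip":1,"xyz":[0.95,-0.58,0],"angular":[0,0,0]},{"grip":1,"xyz":[0.95,-0.58,0],"angular":[0,0,0]},{"grip":1,"xyz":[0.95,-0.58,0],"angular":[0,0,0]},{"grip":1,"xyz":[0.95,-0.58,0],"angular":[0,0,0]}]' && python3 -m inch '[{"grip":1,"xyz":[0.95,-0.58,0],"angular":[0,0,0]},{"grip":1,"xyz":[0.95,-0.58,0],"angular":[0,0,0]},{"grip":1,"xyz":[0.95,-0.58,0],"angular":[0,0,0]},{"grip":1,"xyz":[0.95,-0.58,0],"angular":[0,0,0]},{"grip":1,"xyz":[0.95,-0.58,0],"angular":[0,0,0]},{"grip":1,"xyz":[0.95,-0.58,0],"angular":[0,0,0]},{"grip":1,"xyz":[0.95,-0.58,0],"angular":[0,0,0]}]' && python3 -m inch '[{"grip":1,"xyz":[0,0,0],"angular":[0,0,-1]},{"grip":1,"xyz":[0,0,0],"angular":[0,0,-1]},{"grip":1,"xyz":[0,0,0],"angular":[0,0,-1]},{"grip":1,"xyz":[0,0,0],"angular":[0,0,-1]},{"grip":1,"xyz":[0,0,0],"angular":[0,0,-1]}]' && python3 -m inch '[{"grip":1,"xyz":[0,0,0],"angular":[0,0,-1]},{"grip":1,"xyz":[0,0,0],"angular":[0,0,-1]},{"grip":1,"xyz":[0,0,0],"angular":[0,0,-1]},{"grip":1,"xyz":[0,0,0],"angular":[0,0,-1]},{"grip":1,"xyz":[0,0,0],"angular":[0,0,-1]},{"grip":1,"xyz":[0,0,0],"angular":[0,0,0]}]'
cat > st.py <<'E'
from h import *
s=sensors.get_obs(); R=np.array(s['ee_rot']); p=np.array(s['tcp_pos'])
d=R.T@(np.array([.4625,-.3115,p[2]])-p)/.025
print(s['time_s'],p,R.round(3).tolist(),'xang',np.degrees(np.arctan2(R[1,0],R[0,0])),'to axis units',d.round(2),s['ft_force'],s['moment'][2],s['finger_gap'],s['grasp_force'])
E
python3 st.py
```

```text
time_s: 1.38
tcp_pos: [0.3388, -0.462, 0.2188]
ee_rot: [[0.944, 0.331, 0.0], [0.331, -0.944, -0.0], [0.0, 0.0, -1.0]]
ft_force: [-0.2, 0.1, -0.3]
finger_gap: 1.004
grasp_force: 0.0
time_s: 2.25
tcp_pos: [0.4621, -0.3113, 0.2189]
ee_rot: [[0.944, 0.33, 0.0], [0.33, -0.944, -0.0], [0.0, 0.0, -1.0]]
ft_force: [0.4, -0.9, 0.3]
finger_gap: 0.998
grasp_force: 0.0
time_s: 2.88
tcp_pos: [0.4616, -0.312, 0.2188]
ee_rot: [[0.772, 0.635, 0.0], [0.635, -0.772, -0.0], [0.0, 0.0, -1.0]]
ft_force: [-0.5, 0.2, -0.2]
finger_gap: 1.003
grasp_force: 0.0
time_s: 3.62
tcp_pos: [0.4615, -0.3121, 0.2187]
ee_rot: [[0.511, 0.859, 0.0], [0.859, -0.511, 0.0], [0.0, 0.0, -1.0]]
ft_force: [0.6, -0.1, -1.1]
finger_gap: 1.003
grasp_force: 0.0
3.625 [ 0.46148803 -0.31209562  0.21874491] [[0.511, 0.859, 0.0], [0.859, -0.511, 0.0], [0.0, 0.0, -1.0]] xang 59.24146334979075 to axis units [0.04 0.02 0.  ] [ 0.62781225 -0.13573898 -1.08797948] 0.011262450721079256 1.0025982050758173 0.0
```

```bash
python3 -m inch '[{"grip":1,"xyz":[0.04,0.02,0.92],"angular":[0,0,0]},{"grip":1,"xyz":[0,0,0.92],"angular":[0,0,0]},{"grip":1,"xyz":[0,0,0.92],"angular":[0,0,0]},{"grip":1,"xyz":[0,0,0.92],"angular":[0,0,0]},{"grip":1,"xyz":[0,0,0.92],"angular":[0,0,0]},{"grip":1,"xyz":[0,0,0],"angular":[0,0,0]}]'
python3 - <<'E'
from h import *
a=look('scene')[0][90:240,280:480,::-1]; b=look('top')[0][180:330,350:550,::-1]
cv2.imwrite('pics/c2.png',cv2.resize(np.vstack([a,b]),None,fx=2,fy=2,interpolation=cv2.INTER_CUBIC))
E
```

```text
time_s: 4.38
tcp_pos: [0.4614, -0.3108, 0.1023]
ee_rot: [[0.511, 0.859, -0.003], [0.859, -0.511, 0.002], [-0.0, -0.004, -1.0]]
ft_force: [0.7, -1.6, 0.2]
finger_gap: 1.001
grasp_force: 0.0
```

View pics/c2.png

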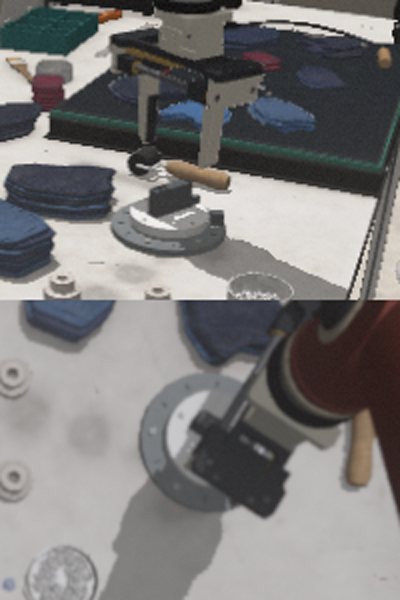

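The scene crop shows the open fingers, at (148, 130) and (212, 145), straddling the bar at (172, 195). I go down and close.

```bash
python3 -m inch '[{"grip":1,"xyz":[0,0,0.7],"angular":[0,0,0]},{"grip":1,"xyz":[0,0,0.7],"angular":[0,0,0]},{"grip":1,"xyz":[0,0,0.7],"angular":[0,0,0]},{"grip":1,"xyz":[0,0,0.55],"angular":[0,0,0]},{"grip":1,"xyz":[0,0,0],"angular":[0,0,0]}]' && python3 -m inch '[{"grip":-1,"xyz":[0,0,0],"angular":[0,0,0]},{"grip":-1,"xyz":[0,0,0],"angular":[0,0,0]},{"grip":-1,"xyz":[0,0,0],"angular":[0,0,0]},{"grip":-1,"xyz":[0,0,0],"angular":[0,0,0]},{"grip":-1,"xyz":[0,0,0],"angular":[0,0,0]},{"grip":-1,"xyz":[0,0,0],"angular":[0,0,0]}]'; python3 st.py
```

```text
time_s: 5.1
tcp_pos: [0.4623, -0.3113, 0.0372]
ee_rot: [[0.511, 0.86, -0.001], [0.86, -0.511, 0.0], [-0.0, -0.001, -1.0]]
ft_force: [-0.5, -0.3, 0.2]
finger_gap: 1.003
grasp_force: 0.0
time_s: 5.85
tcp_pos: [0.4625, -0.3114, 0.0374]
ee_rot: [[0.511, 0.86, -0.0], [0.86, -0.511, 0.0], [0.0, -0.0, -1.0]]
ft_force: [-0.5, 0.2, -0.8]
finger_gap: 0.403
grasp_force: 0.0
5.85 [ 0.46245457 -0.31135081  0.03741142] [[0.511, 0.86, -0.0], [0.86, -0.511, 0.0], [0.0, -0.0, -1.0]] xang 59.29814210371787 to axis units [-0.  0. -0.] [-0.54282175  0.23186627 -0.77618964] -0.07557545314425997 0.40306883179933367 0.0
```

```bash
python3 -m inch '[{"grip":-1,"xyz":[0,0,0],"angular":[0,0,0]},{"grip":-1,"xyz":[0,0,0],"angular":[0,0,0]},{"grip":-1,"xyz":[0,0,0],"angular":[0,0,0]},{"grip":-1,"xyz":[0,0,0],"angular":[0,0,0]},{"grip":-1,"xyz":[0,0,0],"angular":[0,0,0]},{"grip":-1,"xyz":[0,0,0],"angular":[0,0,0]}]'; python3 st.py
```

```text
time_s: 6.6
tcp_pos: [0.4639, -0.3122, 0.0376]
ee_rot: [[0.511, 0.86, 0.003], [0.86, -0.511, -0.001], [0.0, 0.003, -1.0]]
ft_force: [4.9, -2.3, -4.6]
finger_gap: 0.173
grasp_force: 30.0
6.6 [ 0.46394838 -0.31217775  0.03756172] [[0.511, 0.86, 0.003], [0.86, -0.511, -0.001], [0.0, 0.003, -1.0]] xang 59.30012996205084 to axis units [-0.01 -0.06 -0.  ] [ 4.89326701 -2.27213644 -4.59117479] -0.028193694589227526 0.17309445731392106 29.98701900243759
```

Gripped: the gap is 16 mm and the pads read 30 N. Turning −36° in world, with a 1.5 mm centring correction.

```bash
python3 -m inch '[{"grip":-1,"xyz":[0,0.06,0],"angular":[0,0,0.5]},{"grip":-1,"xyz":[0,0,0],"angular":[0,0,0.8]},{"grip":-1,"xyz":[0,0,0],"angular":[0,0,0.8]},{"grip":-1,"xyz":[0,0,0],"angular":[0,0,0.8]},{"grip":-1,"xyz":[0,0,0],"angular":[0,0,0.8]},{"grip":-1,"xyz":[0,0,0],"angular":[0,0,0.8]}]' && python3 -m inch '[{"grip":-1,"xyz":[0,0,0],"angular":[0,0,0.8]},{"grip":-1,"xyz":[0,0,0],"angular":[0,0,0.8]},{"grip":-1,"xyz":[0,0,0],"angular":[0,0,0.8]},{"grip":-1,"xyz":[0,0,0],"angular":[0,0,0.8]},{"grip":-1,"xyz":[0,0,0],"angular":[0,0,0.8]},{"grip":-1,"xyz":[0,0,0],"angular":[0,0,0.5]},{"grip":-1,"xyz":[0,0,0],"angular":[0,0,0]},{"grip":-1,"xyz":[0,0,0],"angular":[0,0,0]}]'; python3 st.py
python3 - <<'E'
from h import *
a=look('scene')[0][140:230,310:430,::-1]; b=look('top')[0][206:296,405:525,::-1]
cv2.imwrite('pics/c3.png',cv2.resize(np.hstack([a,b]),None,fx=3.3,fy=3.3,interpolation=cv2.INTER_CUBIC))
E
```

```text
time_s: 7.35
tcp_pos: [0.4637, -0.312, 0.0375]
ee_rot: [[0.753, 0.658, -0.0], [0.658, -0.753, 0.0], [0.0, -0.0, -1.0]]
ft_force: [1.7, -2.5, -1.6]
finger_gap: 0.169
grasp_force: 30.0
time_s: 8.35
tcp_pos: [0.4636, -0.3118, 0.0375]
ee_rot: [[0.918, 0.395, -0.0], [0.395, -0.918, 0.001], [-0.0, -0.001, -1.0]]
ft_force: [0.7, -0.0, -0.5]
finger_gap: 0.168
grasp_force: 30.0
8.35 [ 0.46357934 -0.31178529  0.03751157] [[0.918, 0.395, -0.0], [0.395, -0.918, 0.001], [-0.0, -0.001, -1.0]] xang 23.293983316386388 to axis units [-0.04 -0.03  0.  ] [ 0.71960024 -0.04641252 -0.52095987] -0.05707865003479959 0.1683222100127242 29.996177852153778
```

View pics/c3.png

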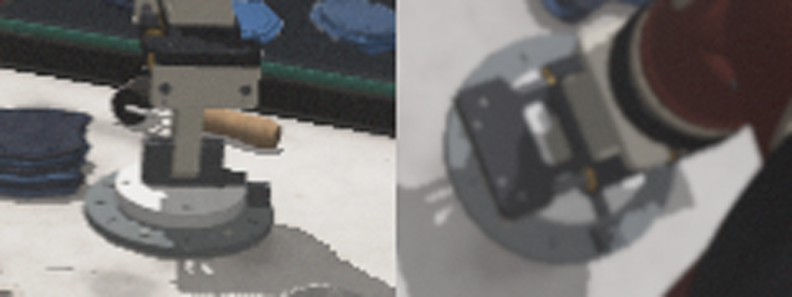

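The pointer is near the block in the top view, crop (605, 215) against (612, 240). I'll release, back off and check with a clear view.

```bash
python3 -m inch '[{"grip":0.3,"xyz":[0,0,0],"angular":[0,0,0]},{"grip":0.3,"xyz":[0,0,0],"angular":[0,0,0]},{"grip":0.3,"xyz":[0,0,0],"angular":[0,0,0]},{"grip":0.3,"xyz":[0,0,0],"angular":[0,0,0]},{"grip":0.3,"xyz":[0,0,-0.4],"angular":[0,0,0]},{"grip":0.3,"xyz":[0,0,-0.8],"angular":[0,0,0]},{"grip":0.3,"xyz":[0,0,-0.8],"angular":[0,0,0]},{"grip":0.3,"xyz":[0,0,-0.8],"angular":[0,0,0]}]' && python3 -m inch '[{"grip":0.3,"xyz":[0,0.8,-0.6],"angular":[0,0,0]},{"grip":0.3,"xyz":[0,1,-0.6],"angular":[0,0,0]},{"grip":0.3,"xyz":[0,1,-0.6],"angular":[0,0,0]},{"grip":0.3,"xyz":[0,1,-0.6],"angular":[0,0,0]},{"grip":0.3,"xyz":[0,1,0],"angular":[0,0,0]},{"grip":0.3,"xyz":[0,1,0],"angular":[0,0,0]},{"grip":0.3,"xyz":[0,1,0],"angular":[0,0,0]},{"grip":0.3,"xyz":[0,1,0],"angular":[0,0,0]}]'
python3 - <<'E'
from h import *
b=look('top','top4.png')[0][206:296,405:505,::-1]
cv2.imwrite('pics/c4.png',cv2.resize(b,None,fx=6,fy=6,interpolation=cv2.INTER_CUBIC))
E
```

```text
time_s: 9.45
tcp_pos: [0.4639, -0.3122, 0.1088]
ee_rot: [[0.918, 0.396, 0.001], [0.396, -0.918, -0.0], [0.0, 0.0, -1.0]]
ft_force: [-0.5, 0.5, -0.4]
finger_gap: 0.651
grasp_force: 0.0
time_s: 10.45
tcp_pos: [0.5411, -0.4918, 0.1681]
ee_rot: [[0.918, 0.396, 0.0], [0.396, -0.918, 0.0], [0.0, 0.0, -1.0]]
ft_force: [0.9, 0.6, -0.0]
finger_gap: 0.649
grasp_force: 0.0
```

View pics/c4.png

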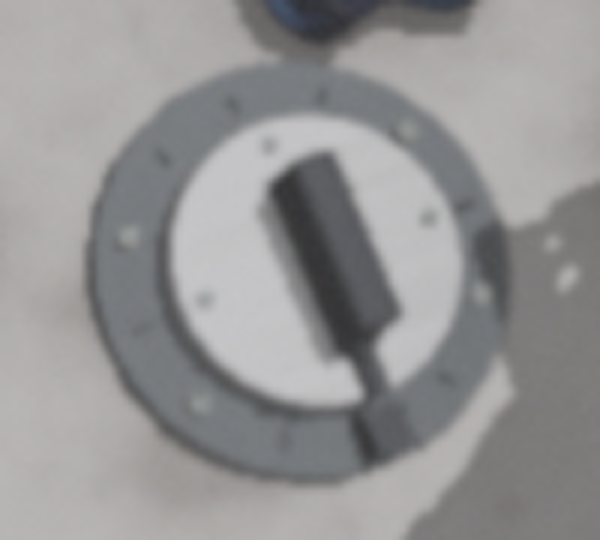

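The pointer now meets the block at crop (380, 400). For a finer check I'll rectify the view to z = 27 mm.

```bash
python3 - <<'E'
from h import *
im=np.mean([look('top')[0][:,:,::-1].astype(float) for _ in range(6)],0)
c,Km,D=K('top'); R=np.array(c['R']);t=np.array(c['t'])
# polar frame: X along mark guess dir (-156.5deg) => up in picture ; centre = axis
ax=np.array([.4632,-.3118]); th=np.radians(-156.5)
s=.00015; H,W=560,400
v,u=np.mgrid[0:H,0:W]; r=.08-v*s; w=(u-W/2)*s   # up=outward, right = clockwise
e=np.array([np.cos(th),np.sin(th)]); n=np.array([np.sin(th),-np.cos(th)])
def ortho(z):
    P=np.dstack([ax[0]+r*e[0]+w*n[0],ax[1]+r*e[1]+w*n[1],np.full(r.shape,z)]).reshape(-1,1,3)
    q=cv2.projectPoints(P,cv2.Rodrigues(R)[0],t,Km,D)[0].reshape(H,W,2).astype(np.float32)
    return cv2.remap(im.astype(np.float32),q[...,0],q[...,1],cv2.INTER_CUBIC)
a=ortho(.027).clip(0,255); b=ortho(.062).clip(0,255)
a=(a*1.3).clip(0,255);b=(b*1.3).clip(0,255)
for o in(a,b):
    o[:,W//2]=(0,0,255)
    for k in range(0,H,67): o[k,::4]=(0,255,0)
    for k in range(-180,200,33): o[::6,W//2+k]=(255,0,0) if k%1==0 else 0
cv2.imwrite('pics/c5.png',np.hstack([a,b]))
E
```

```text
[ WARN:0@3.849] global loadsave.cpp:1063 imwrite_ Unsupported depth image for selected encoder is fallbacked to CV_8U.
```

View pics/c5.png

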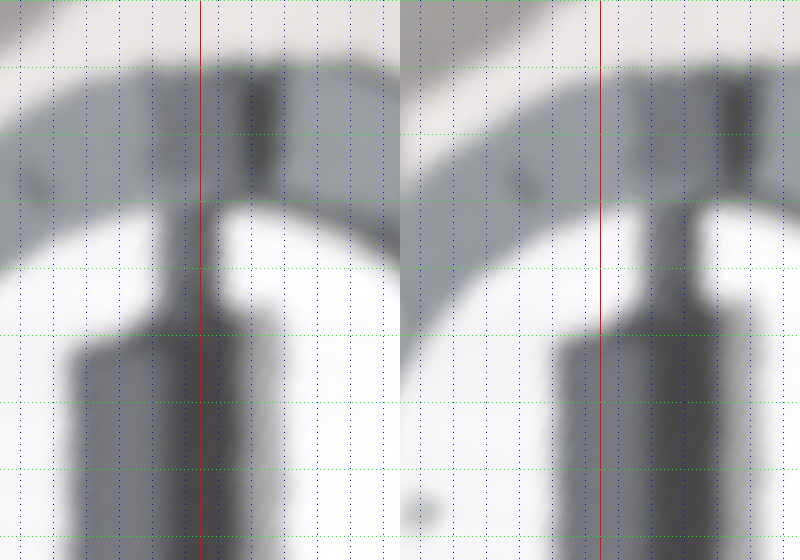

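The rectified view shows the rib's top centred at about column 195 and the block's top at about 192 once the heights are allowed for, so they agree to about 0.5 mm. One numerical check of the edges follows.

```bash
python3 - <<'E'
from h import *
im=np.mean([look('top')[0].astype(float).mean(2) for _ in range(8)],0).astype(np.float32)
c,Km,D=K('top'); R=np.array(c['R']);t=np.array(c['t'])
ax=np.array([.4632,-.3118]); th=np.radians(-156.5); e=np.array([np.cos(th),np.sin(th)]); n=np.array([np.sin(th),-np.cos(th)])
w=np.arange(-.014,.0145,.0005)
def prof(r0,r1,z):
    o=[]
    for r in np.arange(r0,r1,.0005):
        P=np.c_[ax+r*e+w[:,None]*n,np.full(len(w),z)]
        q=cv2.projectPoints(P,cv2.Rodrigues(R)[0],t,Km,D)[0].reshape(1,-1,2).astype(np.float32)
        o.append(cv2.remap(im,q[...,0],q[...,1],cv2.INTER_LINEAR)[0])
    return np.mean(o,0)
A=prof(.041,.046,.031);B=prof(.055,.065,.026)
for x,a,b in zip(w*1000,A,B): print(x,round(a),round(b),end=' | ')
print()
for q,z in(('large_grip',.05),('large_mark',.026)):
    for cam in('top','scene'):
        for l in viewer.landmark_of(cam,q)[:1]: print(cam,q,at_z(cam,l['pixel'],z)[0],l['conf'])
# flange circle fit from colour edges: radial gradient at z=.010, r=.072 and disc r=.049 z=.026
for z,r0 in((.010,.072),(.026,.049)):
    rr=np.arange(r0-.006,r0+.006,.0003); pts=[]
    for a in np.arange(0,2*np.pi,.05):
        P=np.c_[ax[0]+rr*np.cos(a),ax[1]+rr*np.sin(a),np.full(len(rr),z)]
        q=cv2.projectPoints(P,cv2.Rodrigues(R)[0],t,Km,D)[0].reshape(1,-1,2).astype(np.float32)
        g=np.gradient(cv2.GaussianBlur(cv2.remap(im,q[...,0],q[...,1],cv2.INTER_LINEAR),(5,1),0)[0])
        i=np.argmax(abs(g)); pts.append([a,rr[i],abs(g[i])])
    p=np.array(pts); ok=p[:,2]>np.median(p[:,2])*.6
    for _ in range(5):
        M=np.c_[np.cos(p[:,0]),np.sin(p[:,0]),np.ones(len(p))]; s=np.linalg.lstsq(M[ok],p[ok,1],rcond=None)[0]; res=p[:,1]-M@s; ok=abs(res)<.0012
    print(z,'centre',ax+s[:2],'R',s[2],ok.sum(),'w offset mm',1000*s[:2]@n)
E
```

```text
-14.0 184 119 | -13.5 185 119 | -13.0 186 119 | -12.499999999999998 187 119 | -11.999999999999998 187 119 | -11.499999999999998 188 119 | -10.999999999999998 188 118 | -10.499999999999996 188 117 | -9.999999999999996 189 116 | -9.499999999999996 189 115 | -8.999999999999996 188 113 | -8.499999999999995 187 110 | -7.999999999999995 185 108 | -7.499999999999995 182 105 | -6.999999999999994 177 102 | -6.499999999999994 171 100 | -5.999999999999993 164 98 | -5.499999999999993 155 97 | -4.999999999999992 145 96 | -4.499999999999992 135 95 | -3.9999999999999916 125 95 | -3.499999999999991 116 94 | -2.9999999999999907 108 94 | -2.4999999999999902 102 94 | -1.9999999999999896 97 94 | -1.4999999999999891 93 94 | -0.9999999999999888 91 94 | -0.4999999999999883 88 94 | 1.214306433183765e-14 86 94 | 0.5000000000000125 85 94 | 1.000000000000013 84 94 | 1.5000000000000135 84 94 | 2.0000000000000138 86 94 | 2.500000000000014 92 93 | 3.0000000000000147 100 92 | 3.500000000000015 110 91 | 4.000000000000016 122 89 | 4.500000000000016 135 86 | 5.000000000000017 147 83 | 5.500000000000017 158 79 | 6.000
[... 192 characters left out ...]
000021 191 67 | 10.000000000000021 191 71 | 10.500000000000021 191 76 | 11.000000000000021 191 81 | 11.500000000000023 191 87 | 12.000000000000023 191 93 | 12.500000000000023 191 99 | 13.000000000000023 190 105 | 13.500000000000025 190 109 | 14.000000000000025 190 113 | 
top large_grip [ 0.4653385  -0.31352635  0.05      ] 0.75
scene large_grip [ 0.46778621 -0.3197683   0.05      ] 0.95
top large_mark [ 0.41122713 -0.33584241  0.026     ] 0.91
scene large_mark [ 0.41131917 -0.35950385  0.026     ] 0.82
0.01 centre [ 0.4618992  -0.31071553] R 0.07221276865279312 104 w offset mm 1.5132179932143524
0.026 centre [ 0.46284322 -0.3122644 ] R 0.048883881319952964 123 w offset mm -0.2836210209805045
```

The rib's centre line is at −0.97 mm and the block's centre at −0.95 mm, so they line up to within about 0.3°. The arm is clear, so I'm handing in.

```bash
python3 -c "
from h import *
print(sensors.get_obs()['time_s'],workorder.finish_job())"
```

```text
the job is handed in; nothing more can be done
11.4 None
```

The large table's pointer now lines up with its index block, to within about 0.3° by the top camera; I released the handle, left the small table untouched, and handed the job in at 11.4 s.

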